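# Load the roller mixer

## Task

Take the brown bottle that stands with a white and a clear one at the front of the worktop and lay it on its side between the two rollers of the roller mixer, its foot up against the housing and its cap sticking out over the open end; set it down, do not drop it. Once it lies there and you have let go, push the red-handled drive lever away from you, past the stiff detent, until it sits in its far notch. Leave the other two bottles where they stand.

Things in the scene. Friction and masses are not known exactly. Their poses are not given: they have to be found in the camera images.
- brown_bottle: brown reagent bottle with a black screw cap, 120 g, standing upright at the start. Round body 52 mm diameter from the foot to 65 mm height, then a short narrow neck, then the cap, 31 mm diameter, from 71 to 102 mm. Origin at the centre of the foot (underside); its z axis runs along the bottle to the cap.
- brown_cap (a point): centre of the cap's top face of the brown bottle, 102 mm from the foot along the bottle's z axis
- white_bottle: white reagent bottle with a red cap, 42 mm diameter, 78 mm tall; a bystander. Origin at the centre of its underside
- clear_bottle: clear-white reagent bottle with a light blue cap, 48 mm diameter, 90 mm tall; a bystander. Origin at the centre of its underside
- roller_mixer: fixed white roller mixer. Origin on the worktop under mid-rollers; x points away from the robot. Two fixed black rollers (28 mm dia.) lie along y at x = -26 and +26 mm, height 45 mm, y -33 to 28 mm: the cradle. At the -y end the housing (112 mm wide, y -97 to -33 mm, 92 mm tall) stops the bottle's foot and carries the lever. At the open +y end the end plate is 51 mm high; all ends at y = 35 mm
- cradle_seat (a point): where the centre of the bottle's foot belongs when it lies in the cradle: on the housing's stop face, midway between the rollers, 75.4 mm above the worktop. The axes are the mixer's; the bottle then lies level along +y, cap to +y
- lever_grip (a point): middle of the lever's red T-handle: a bar 14 mm in diameter, 46 mm long, parallel to the mixer's y axis, 78 mm from the hinge. The hinge lies along mixer y at mixer x = 0, y = -65 mm, height 88 mm, so the bar's centre is 158 to 166 mm high; two dark half discs of 36 mm radius stand beside the lever's 8 mm shaft. The point's axes turn with the lever
- drive_lever (a joint): lever angle, rad. At 0 it leans 0.45 rad toward the mixer's -x (the robot); it grows as it is pushed to +x: upright 0.45, far notch 0.87 to its end stop at 0.98. Easy up to 0.3, then a detent stiffens to about 10 N at the handle near 0.4; past 0.62 it snaps into the notch by itself; short of that it springs back to 0.3 or less when released. Starts between 0 and 0.25
Not all that is in view belongs to the job. What is shaped like the brown_bottle but orange is not meant.

How it is judged:
By the outcome, as a careful person would: the job done as asked, in the order asked, and still so for the second after the job is handed in, with the robot touching nothing.
It also fails if it takes over 59 s, if anything falls off the work surface, if the arm or the gripper's body presses on something with over 40 N, if the wrist force passes 120 N, or if a joint passes its speed limit or range.

## Robot

A 6-joint arm with a two-finger parallel gripper is mounted at the origin on a cart in front of the work surface, level with it; the furniture and walls round the work are solid. World frame = base frame: x ahead of the robot, y to its left, z up, the work surface at z = 0. Lengths are in m, angles in degrees, forces in N, time in s.
With the tool pointing down it reaches from about 0.25 to 0.725 m from the base axis. Payload 9.7 kg.
Tool frame: the origin (TCP) lies at the very end of the fingers, on their centre line; the grasp point (between the pads) lies 19 mm behind it; z points along the fingers, y is the direction in which the jaws open and shut (so a half turn about z gives the same grasp; the last joint's range is limited). The gripper opens to 85 mm and grips with 20 to 120 N. Pads are 22 mm wide; open, the fingers measure 114 mm over their backs; the gripper's body (76 mm by 85 mm) begins 54 mm behind the grasp point. The pads swing forward as they close: fully open they stand 13 mm farther back than shut.
Start: joints at [74.828, 4.979, 10.078, 95.1, 0, 90], TCP at [0.144, 0.531, 0.231] pointing down, gripper open.
Joint ranges: [-179.16, 179.16], [-48.56, 103.87], [-65.8, 70.77], [-126.05, 130.52], [-82.76, 87.17], [-180, 180]. Speed limits (degrees/s): [127.2, 127.2, 147.25, 180, 180, 180].

## Interface

Orientations are given as [roll, pitch, yaw] about the fixed x, y, z axes, in that order (R = Rz(yaw) Ry(pitch) Rx(roll)).
In Python, from workcell import bot, camera, ticket gives the robot as it stands.
- The arm moves only by the shell command python3 -m jog 'ROWS' [FORCE]. ROWS is a JSON object of lists of equal length, an entry for each row: "turn": the turn, a rotation vector about the world's x, y, z each as a share of 8 degrees, from -1 to 1, a list of three; "delta_pos": the shift along the world's x, y, z each as a share of 50 mm, from -1 to 1, a list of three; "hand": the opening, from -1 (shut) to 1 (fully open). A call has exactly 10 rows; each row shifts and turns the commanded pose from where the row before left it; what a row does not reach is not made up. A row lasts 1/10 s, in which the tool goes at most 50 mm and 8.59 degrees, less where a joint would pass 70% of its speed; a pose out of reach is approached as far as the arm can. A call with a number of a shift or a turn outside -1 to 1 is refused whole. A call with a gripper value outside its range is refused whole. The fingers move at their own pace and stop on an object; FORCE is the grip in N (left out, the last holds). Time passes only in rows, so rows that do not move let the fingers close, or fill a call up. It gives the time, the measured TCP pose, the force and the opening at its end, in the units of the state.
- bot.get_obs(): the state, without advancing time (a new reading comes with each control period).
- camera(name): name is "side" or "top"; returns a dict with "frame" (480x640x3 uint8, red, green, blue), "range_z" (480x640 float32, m along the optical axis (not along the pixel's ray), 0 where there is no reading), "fx", "fy", "cx", "cy" (pixels), "extrinsics" (4x4, takes a point from world to camera coordinates). Camera axes: x right, y up, looking along -z (the intrinsics and any distortion apply to the point x, -y, -z); pixel columns grow to the right and rows downward; lengths in m; the calibration is good to about 2 mm. A picture is of the moment at which its call begins.
- ticket.job_done(): hands the job in, once; it reports no verdict.
The state is a dict: "time": time; "q": joint angles; "qd": joint speeds; "joint_efforts": joint torques, N m; "ee_pos": TCP position; "tcp_rot": TCP orientation; "wrist_force": force on the tool from outside, world axes, zero at the start; "torque": the same for the moment, N m; "opening": finger opening in m.
Only numpy, scipy, OpenCV 4.12 (cv2) and the standard library are available. Lean on these libraries where they do the work, as an engineer would, in place of code of your own. Each camera call takes 0.05 s, during which the arm holds its last target.

## Working session

There is one attempt and no reset: what is moved stays moved. The work goes in short steps, Python scripts to look and compute and a shell command to move; the robot and the scene stay as the last step left them, time stands still between calls to the robot, and variables do not carry over. Pictures are saved under pics/ and viewed, and the job is handed in when it is done.

```bash
ls; mkdir -p pics; cat > h.py <<'E'
import numpy as np,cv2
from workcell import bot,camera,ticket
def snap(n,f):
    c=camera(n); cv2.imwrite('pics/'+f,c['frame'][:,:,::-1]); return c
def pts(c):
    z=c['range_z'];v,u=np.mgrid[0:480,0:640]
    P=np.stack([(u-c['cx'])/c['fx']*z,-(v-c['cy'])/c['fy']*z,-z,np.ones_like(z)],-1)
    W=P@np.linalg.inv(c['extrinsics']).T
    W=W[...,:3].copy();W[z==0]=np.nan
    return W
E
python3 - <<'E'
from h import *
o=bot.get_obs();print(o)
for n in('side','top'):
    c=snap(n,n+'0.png');np.savez('pics/'+n+'0.npz',**c);print(c['fx'],c['cx'],c['cy'],{k:v for k,v in c.items() if k not in('frame','range_z')})
E
```

```text
pics
{'time': 0.0, 'q': array([7.48272095e+01, 5.00996391e+00, 1.00336958e+01, 9.50984242e+01,
       7.84039545e-04, 8.99979048e+01]), 'qd': array([-0.09495403,  0.01276776,  0.0040659 ,  0.02290136,  0.00085676,
        0.03060516]), 'joint_efforts': array([ 3.46023926e-04, -5.20386565e+01,  4.64803433e+01,  1.63040293e-02,
       -6.54264022e-05, -3.09466778e-06]), 'ee_pos': array([0.14388882, 0.5306095 , 0.23058717]), 'tcp_rot': array([-1.79925308e+02, -7.86770295e-04,  1.64829304e+02]), 'wrist_force': array([-0.39549635, -0.8923676 ,  0.36874849]), 'torque': array([ 0.0470179 ,  0.01310501, -0.05795532]), 'opening': 0.08531688485863975}
527.6217607920466 324.18583768312374 237.3969680249659 {'fx': 527.6217607920466, 'fy': 527.6217607920466, 'cx': 324.18583768312374, 'cy': 237.3969680249659, 'extrinsics': array([[-0.99604849, -0.08828229, -0.00967703,  0.45618385],
       [ 0.0435333 , -0.58030844,  0.81323242, -0.11915008],
       [-0.07740968,  0.80959765,  0.58185856, -1.07874172],
       [ 0.        ,  0.        ,  0.        ,  1.        ]])}
459.7753371815006 319.0626849889153 233.64064477127584 {'fx': 459.7753371815006, 'fy': 459.7753371815006, 'cx': 319.0626849889153, 'cy': 233.64064477127584, 'extrinsics': array([[-0.01448384, -0.99985788, -0.00862727,  0.00742715],
       [ 0.99472506, -0.01528469,  0.10143192, -0.46722471],
       [-0.10154937, -0.00711264,  0.99480507, -1.05727261],
       [ 0.        ,  0.        ,  0.        ,  1.        ]])}
```

View pics/side0.png

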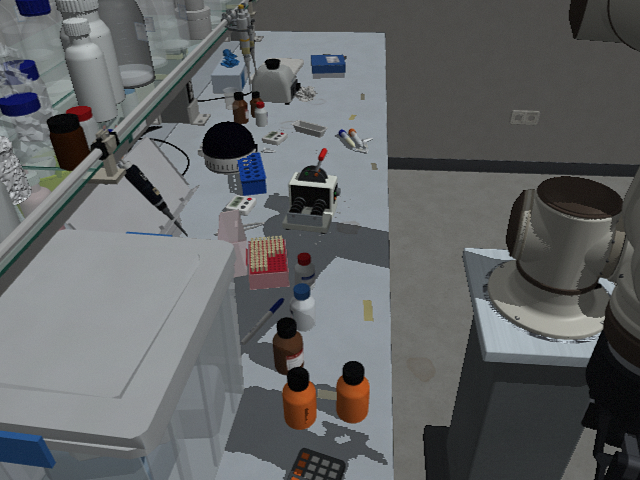

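View pics/top0.png

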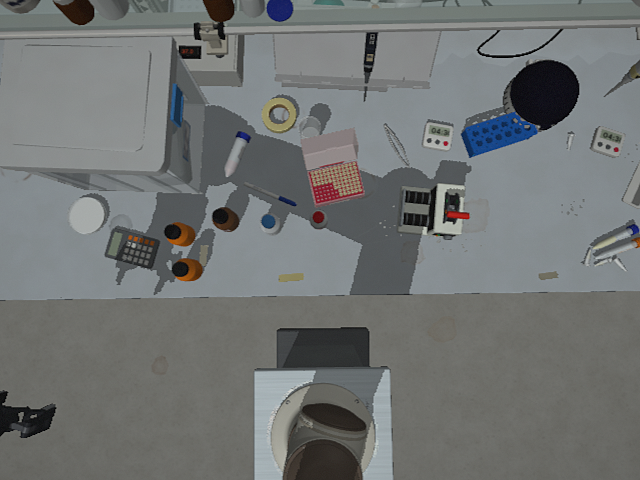

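The side view shows the brown bottle at (288,345), the clear one at (302,305), the white one at (305,268) and the mixer at (313,200) with its red handle. In the top view they are at (225,218), (270,222), (319,218) and (435,210). The two orange bottles are decoys.

```bash
python3 - <<'E'
from h import *
c=dict(np.load('pics/top0.npz'));W=pts(c);f=c['frame'].astype(int)
def box(u0,u1,v0,v1,m=None,zl=(-1,1)):
    w=W[v0:v1,u0:u1];ff=f[v0:v1,u0:u1];k=(w[...,2]>zl[0])&(w[...,2]<zl[1])
    if m is not None:k&=m(ff)
    return w[k]
def rep(n,p):
    print(n,len(p),'med',np.median(p,0).round(4),'min',p.min(0).round(4),'max',p.max(0).round(4), 'mid',((p.min(0)+p.max(0))/2).round(4))
rep('brown top',box(205,245,200,240,zl=(.09,.2)))
rep('clear top',box(255,285,205,240,zl=(.08,.2)))
rep('white top',box(305,332,205,230,zl=(.068,.2)))
rep('table',box(280,300,240,260))
red=lambda g:(g[...,0]>130)&(g[...,1]<70)&(g[...,2]<70)
rep('lever',box(440,480,200,230,red,(.1,.25)))
rep('house',box(395,480,170,245,zl=(.085,.096)))
rep('mixer',box(395,480,170,245,zl=(.03,.12)))
rep('rollers',box(395,435,180,240,lambda g:g.max(-1)<60,(.03,.07)))
p=box(395,480,170,245,zl=(.085,.096));r=cv2.minAreaRect((p[:,:2]*1000).astype(np.float32));print(r)
p=box(395,480,170,245,zl=(.02,.12));r=cv2.minAreaRect((p[:,:2]*1000).astype(np.float32));print(r)
a=c['frame'][150:260,380:500];cv2.imwrite('pics/mixtop.png',cv2.resize(a,None,fx=6,fy=5.4,interpolation=cv2.INTER_NEAREST)[:,:,::-1])
d=dict(np.load('pics/side0.npz'));a=d['frame'][130:250,260:380]
cv2.imwrite('pics/mixside.png',cv2.resize(a,None,fx=5,fy=5,interpolation=cv2.INTER_NEAREST)[:,:,::-1])
W=pts(d);f=d['frame'].astype(int)
rep('s brown cap',box(270,305,315,340,lambda g:g.max(-1)<60,(.06,.2)))
rep('s lever',box(300,340,140,180,red,(.1,.25)))
rep('s mixer',box(275,345,165,235,zl=(.02,.12)))
E
```

```text
brown top 192 med [0.5022 0.217  0.1001] min [0.487  0.2012 0.091 ] max [0.5198 0.2354 0.1049] mid [0.5034 0.2183 0.0979]
clear top 149 med [0.4906 0.1127 0.0885] min [0.477  0.0974 0.0812] max [0.506  0.1264 0.0934] mid [0.4915 0.1119 0.0873]
white top 116 med [0.5005 0.0018 0.0768] min [ 0.4876 -0.0116  0.0728] max [0.5135 0.0132 0.0814] mid [0.5005 0.0008 0.0771]
table 398 med [ 0.4326  0.0731 -0.0009] min [ 0.4095  0.0489 -0.0059] max [0.4559 0.0952 0.0057] mid [ 4.327e-01  7.210e-02 -1.000e-04]
lever 107 med [ 0.4863 -0.2848  0.1671] min [ 0.4802 -0.3054  0.158 ] max [ 0.4931 -0.2629  0.1715] mid [ 0.4867 -0.2841  0.1647]
house 1082 med [ 0.5154 -0.2835  0.0915] min [ 0.4553 -0.3272  0.085 ] max [ 0.5706 -0.2514  0.0959] mid [ 0.5129 -0.2893  0.0905]
mixer 2375 med [ 0.5124 -0.2645  0.0883] min [ 0.4465 -0.3272  0.0302] max [ 0.5706 -0.1862  0.1199] mid [ 0.5085 -0.2567  0.0751]
rollers 683 med [ 0.5159 -0.2301  0.056 ] min [ 0.4594 -0.2641  0.0316] max [ 0.5659 -0.1928  0.0697] mid [ 0.5126 -0.2285  0.0507]
((513.44091796875, -289.18536376953125), (64.74507141113281, 112.3367919921875), 83.08184051513672)
((512.660888671875, -254.74508666992188), (132.93624877929688, 122.1822280883789), 83.08184051513672)
s brown cap 403 med [0.5013 0.2282 0.0991] min [0.4845 0.2035 0.0615] max [0.5264 0.2386 0.1035] mid [0.5054 0.221  0.0825]
s lever 44 med [ 0.4836 -0.2832  0.166 ] min [ 0.4779 -0.3057  0.1617] max [ 0.4902 -0.2614  0.1691] mid [ 0.4841 -0.2836  0.1654]
s mixer 2496 med [ 0.5091 -0.2542  0.0591] min [ 0.4435 -0.3246  0.02  ] max [ 0.5742 -0.1797  0.12  ] mid [ 0.5089 -0.2521  0.07  ]
```

```bash
ls pics
```

```text
mixside.png
mixtop.png
side0.npz
side0.png
top0.npz
top0.png
```

View pics/mixtop.png

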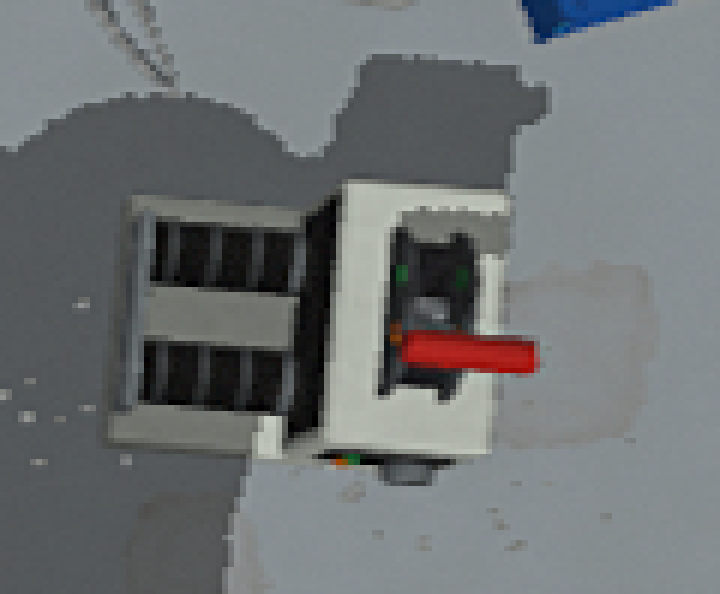

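View pics/mixside.png

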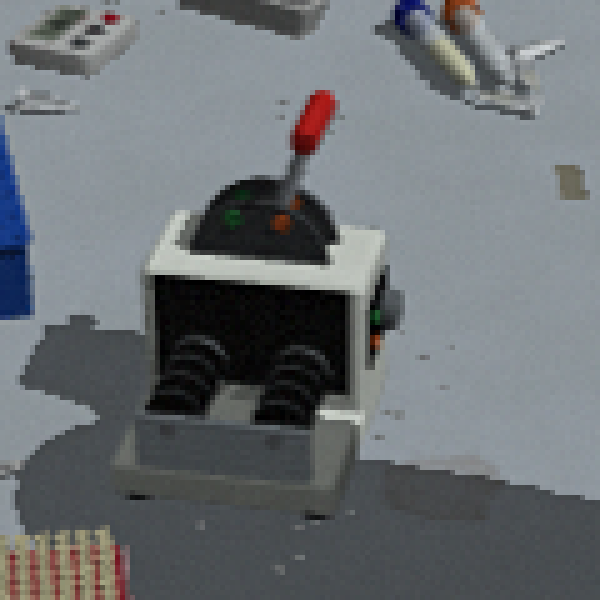

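```bash
cat >> h.py <<'E'
def cast(c,uv,z):
    E=np.linalg.inv(c['extrinsics']);uv=np.asarray(uv,float)
    d=np.stack([(uv[:,0]-c['cx'])/c['fx'],-(uv[:,1]-c['cy'])/c['fy'],-np.ones(len(uv))],-1)@E[:3,:3].T
    o=E[:3,3];return o+d*((z-o[2])/d[:,2])[:,None]
def yawof(p):
    vx,vy,x0,y0=cv2.fitLine(p[:,:2].astype(np.float32),cv2.DIST_HUBER,0,1e-4,1e-4).ravel();return np.degrees(np.arctan2(vy,vx)),x0,y0
E
python3 - <<'E'
from h import *
c=dict(np.load('pics/top0.npz'));f=c['frame'].astype(int)
# housing top: bright mask
m=((f.min(-1)>185)).astype(np.uint8);m[:150]=0;m[260:]=0;m[:,:425]=0;m[:,480:]=0
red=((f[...,0]>110)&(f[...,1]<80)&(f[...,2]<80)).astype(np.uint8);red[:195]=0;red[235:]=0;red[:,:430]=0;red[:,480:]=0
W=pts(c)
# white/black edge of housing toward rollers: leftmost white px per row
L=[];B=[]
for v in range(186,228):
    u=np.where(m[v])[0]
    if len(u):L.append((u.min()-.5,v))
for u in range(438,460):
    v=np.where(m[:,u])[0]
    if len(v):B.append((u,v.min()-.5,v.max()+.5))
print(L[:4],L[-4:],B[:3],B[-3:])
p=cast(c,L,.092);print('stop edge dir',yawof(p))
B=np.array(B);t=cast(c,B[:,:2],.092);b=cast(c,B[:,[0,2]],.092)
print('far edge',yawof(t),'near',yawof(b))
v,u=np.where(red);r=cast(c,np.c_[u,v],.162);print('handle',yawof(r),r.mean(0), r.min(0),r.max(0))
for n in('top','side'):
  d=dict(np.load(f'pics/{n}0.npz'));g=d['frame'].astype(int)
  box=(262,290,205,235) if 0 else None
E
```

```text
[(np.float64(447.5), 188), (np.float64(460.5), 198), (np.float64(459.5), 210), (np.float64(460.5), 211)] [(np.float64(460.5), 198), (np.float64(459.5), 210), (np.float64(460.5), 211), (np.float64(424.5), 227)] [(448, np.float64(187.5), np.float64(188.5)), (452, np.float64(187.5), np.float64(188.5)), (455, np.float64(187.5), np.float64(188.5))] [(455, np.float64(187.5), np.float64(188.5)), (458, np.float64(187.5), np.float64(188.5)), (459, np.float64(187.5), np.float64(188.5))]
stop edge dir (np.float32(-48.626614), np.float32(0.51555383), np.float32(-0.2913708))
far edge (np.float32(89.06896), np.float32(0.5586212), np.float32(-0.30183968)) near (np.float32(89.069595), np.float32(0.5563693), np.float32(-0.30173996))
handle (np.float32(82.13685), np.float32(0.48739055), np.float32(-0.2852903)) [ 0.48739054 -0.2852903   0.162     ] [ 0.4807163  -0.30850951  0.162     ] [ 0.49582256 -0.25984697  0.162     ]
```

Threshold was too high; loosen it, and mask by height as well.

```bash
python3 - <<'E'
from h import *
c=dict(np.load('pics/top0.npz'));f=c['frame'].astype(int)
print(f[200,430:470:3].min(-1))
W=pts(c)
m=((f.min(-1)>150)&(W[...,2]>.075)).astype(np.uint8);m[:150]=0;m[260:]=0;m[:,:425]=0;m[:,480:]=0
L=[];B=[]
for v in range(188,228):
    u=np.where(m[v])[0]
    if len(u):L.append((u.min()-.5,v))
for u in range(440,460):
    v=np.where(m[:,u])[0]; B.append((u,v.min()-.5,v.max()+.5))
print(L[::6],B[::5])
print('stop',yawof(cast(c,L,.092)))
B=np.array(B);t=cast(c,B[:,:2],.092);b=cast(c,B[:,[0,2]],.092)
print('far',yawof(t),'near',yawof(b))
# rollers: dark mask left of housing
k=((f.max(-1)<62)&(W[...,2]>.035)).astype(np.uint8);k[:180]=0;k[240:]=0;k[:,:395]=0;k[:,432:]=0
n,l,s,ce=cv2.connectedComponentsWithStats(k)
for i in range(1,n):
    if s[i,4]>60:
        v,u=np.where(l==i);p=cast(c,np.c_[u,v],.055);print('roller',s[i],yawof(p),p.mean(0))
E
```

```text
[ 76  15 135 174 175  11  48  30  23  23 150 158 133 135]
[(np.float64(437.5), 188), (np.float64(436.5), 194), (np.float64(436.5), 200), (np.float64(435.5), 206), (np.float64(435.5), 212), (np.float64(434.5), 218), (np.float64(434.5), 224)] [(440, np.float64(183.5), np.float64(231.5)), (445, np.float64(183.5), np.float64(232.5)), (450, np.float64(184.5), np.float64(232.5)), (455, np.float64(184.5), np.float64(233.5))]
stop (np.float32(-6.4920273), np.float32(0.51115376), np.float32(-0.25828785))
far (np.float32(82.74983), np.float32(0.5657753), np.float32(-0.2919575)) near (np.float32(83.6739), np.float32(0.45753652), np.float32(-0.28771147))
roller [403 191  29  40 624] (np.float32(7.1730633), np.float32(0.5301958), np.float32(-0.22474867)) [ 0.51689214 -0.22704688  0.055     ]
```

```bash
python3 -m jog '{"turn":[[0,0,-1],[0,0,-1],[0,0,-1],[0,0,-1],[0,0,-1],[0,0,-1],[0,0,-1],[0,0,-1],[0,0,-1],[0,0,-1]],"delta_pos":[[0.4,-0.4,0.1],[0.6,-0.65,0.1],[0.6,-0.65,0.1],[0.6,-0.65,0.1],[0.6,-0.65,0.1],[0.6,-0.65,0.1],[0.6,-0.65,0.1],[0.6,-0.65,0],[0.6,-0.65,0],[0.6,-0.65,0]],"hand":[0.6,0.6,0.6,0.6,0.6,0.6,0.6,0.6,0.6,0.6]}' 70
```

```text
time: 1.1
ee_pos: [0.4348, 0.2167, 0.2661]
tcp_rot: [-180.0, 0.0, 84.5]
wrist_force: [1.4, 0.3, 0.2]
opening: 0.0684
```

```bash
python3 -m jog '{"turn":[[0,0,-0.16],[0.993,-0.118,0],[0.993,-0.118,0],[0.993,-0.118,0],[0.993,-0.118,0],[0.993,-0.118,0],[0,0,0],[0,0,0],[0,0,0],[0,0,0]],"delta_pos":[[0.2,-0.21,0],[0.2,-0.21,0],[0.2,-0.21,0],[0.2,-0.21,-0.1],[0.2,-0.21,-0.2],[0.2,-0.21,-0.3],[0,0,-0.4],[0,0,-0.4],[0,0,0],[0,0,0]],"hand":[0.6,0.6,0.6,0.6,0.6,0.6,0.6,0.6,0.6,0.6]}'
python3 - <<'E'
from h import *
from scipy.spatial.transform import Rotation as R
o=bot.get_obs();r=R.from_euler('xyz',o['tcp_rot'],degrees=True).as_matrix();print(r.round(3),o['ee_pos'],o['q'].round(1))
E
```

```text
time: 2.1
ee_pos: [0.4937, 0.1557, 0.1967]
tcp_rot: [179.7, -40.0, 83.7]
wrist_force: [-0.1, 1.0, 1.6]
opening: 0.0684
[[ 0.084  0.994  0.075]
 [ 0.761 -0.113  0.639]
 [ 0.643  0.003 -0.766]] [0.49369599 0.15574833 0.1966928 ] [ -3.2  -7.4 -13.3  81.1  39.9  94.3]
```

```bash
python3 -m jog '{"turn":[[0,0,0],[0,0,0],[0,0,0],[0,0,0],[0,0,0],[0,0,0],[0,0,0],[0,0,0],[0,0,0],[0,0,0]],"delta_pos":[[0,0,-0.3],[0,0,-0.3],[0.034,0.25,-0.3],[0.034,0.25,-0.3],[0.034,0.25,-0.3],[0,0,0],[0,0,0],[0,0,0],[0,0,0],[0,0,0]],"hand":[0.6,0.6,0.6,0.6,0.6,0.6,0.6,0.6,0.6,0.6]}'
python3 - <<'E'
from h import *
a=snap('side','s1.png');b=snap('top','t1.png')
A=cv2.resize(a['frame'][200:440,180:440],None,fx=1.5,fy=1.5);B=cv2.resize(b['frame'][120:360,150:400],None,fx=1.5,fy=1.5)
cv2.imwrite('pics/c1.png',np.hstack([A,B])[:,:,::-1])
E
```

```text
time: 3.1
ee_pos: [0.4994, 0.1925, 0.1219]
tcp_rot: [179.7, -40.0, 83.7]
wrist_force: [-0.2, 0.4, -0.3]
opening: 0.0685
```

View pics/c1.png

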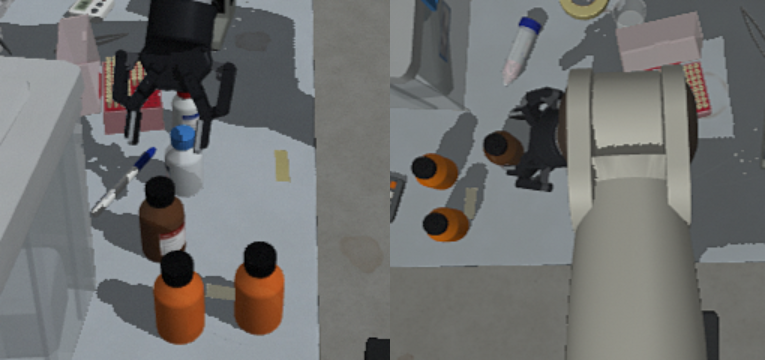

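Fingers straddle the brown bottle in both views, and the clear bottle is free below the body. Next I go in and close.

```bash
python3 -m jog '{"turn":[[0,0,0],[0,0,0],[0,0,0],[0,0,0],[0,0,0],[0,0,0],[0,0,0],[0,0,0],[0,0,0],[0,0,0]],"delta_pos":[[0.03,0.25,-0.3],[0.03,0.25,-0.3],[0.03,0.25,-0.3],[0,0,0],[0,0,0],[0,0,0],[0,0,0],[0,0,0],[0,0,0],[0,0,0]],"hand":[0.6,0.6,0.6,0.6,0.6,-1,-1,-1,-1,-1]}' 70
```

```text
time: 4.2
ee_pos: [0.504, 0.2302, 0.0772]
tcp_rot: [179.6, -40.0, 83.7]
wrist_force: [-0.7, -1.9, 5.0]
opening: 0.0296
```

```bash
python3 - <<'E'
from h import *
a=snap('side','s2.png');b=snap('top','t2.png');print(bot.get_obs()['opening'],bot.get_obs()['wrist_force'])
A=cv2.resize(a['frame'][200:440,180:440],None,fx=1.5,fy=1.5);B=cv2.resize(b['frame'][120:360,150:400],None,fx=1.5,fy=1.5)
cv2.imwrite('pics/c2.png',np.hstack([A,B])[:,:,::-1])
E
```

```text
0.029670073786024077 [-1.90475563 -2.59137123  5.81289905]
```

View pics/c2.png

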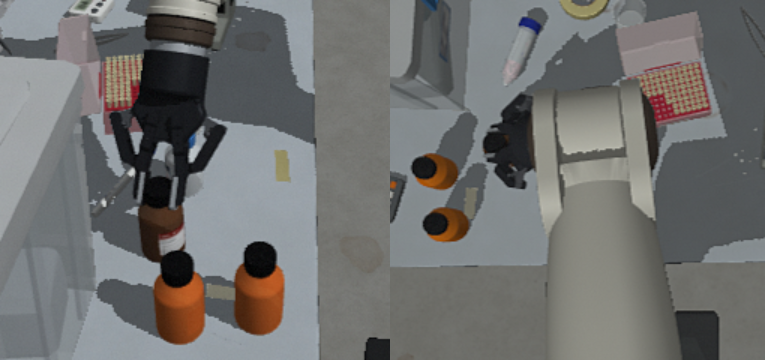

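The cap is between the pads, with the opening near its 31 mm, so I lift straight up.

```bash
python3 -m jog '{"turn":[[0,0,0],[0,0,0],[0,0,0],[0,0,0],[0,0,0],[0,0,0],[0,0,0],[0,0,0],[0,0,0],[0,0,0]],"delta_pos":[[0,0,0.1],[0,0,0.2],[0,0,0.3],[0,0,0.5],[0,0,0.6],[0,0,0.6],[0,0,0.6],[0,0,0.5],[0,0,0.3],[0,0,0.2]],"hand":[-1,-1,-1,-1,-1,-1,-1,-1,-1,-1]}'
python3 - <<'E'
from h import *
a=snap('side','s3.png')
W=pts(a);f=a['frame'].astype(int)
k=(f[...,0]-f[...,2]>25)&(f[...,0]<130)&(f[...,1]<80)&(W[...,2]>.1)&(W[...,2]<.26)&(W[...,1]>.1)&(W[...,1]<.35)
v,u=np.where(k);print(len(u),W[k].min(0),W[k].max(0),W[k].mean(0))
cv2.imwrite('pics/c3.png',cv2.resize(a['frame'][100:440,150:450],None,fx=1.7,fy=1.7)[:,:,::-1])
E
```

```text
time: 5.3
ee_pos: [0.5037, 0.2304, 0.2733]
tcp_rot: [179.6, -40.0, 83.7]
wrist_force: [-0.0, -0.8, -1.9]
opening: 0.0294
382 [0.47555242 0.2191056  0.19714776] [0.52286675 0.24944672 0.25999807] [0.48993847 0.24102958 0.23879624]
```

View pics/c3.png

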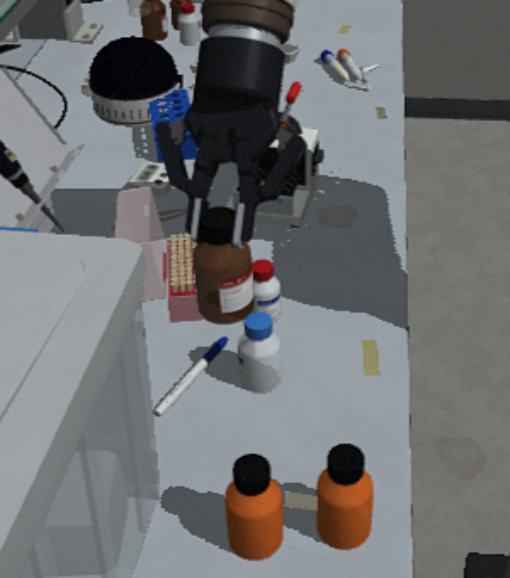

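Bottle is held upright at (225,270) in the crop and the others still stand. Now I carry it over while tilting −90° about the mixer x axis.

```bash
python3 -m jog '{"turn":[[-0.4966,0.059,0],[-0.993,0.118,0],[-0.993,0.118,0],[-0.993,0.118,0],[-0.993,0.118,0],[-0.993,0.118,0],[-0.993,0.118,0],[-0.993,0.118,0],[-0.993,0.118,0],[-0.993,0.118,0]],"delta_pos":[[0.04,-0.3,0],[0.04,-0.6,0],[0.04,-0.75,0],[0.04,-0.8,0],[0.04,-0.8,0],[0.04,-0.8,0],[0.04,-0.8,0],[0.04,-0.8,0],[0.04,-0.8,0],[0.04,-0.6,0]],"hand":[-1,-1,-1,-1,-1,-1,-1,-1,-1,-1]}'
```

```text
time: 6.35
ee_pos: [0.5236, -0.1238, 0.2714]
tcp_rot: [-179.8, 36.3, 83.6]
wrist_force: [-0.1, -0.1, -1.6]
opening: 0.0292
```

```bash
python3 -m jog '{"turn":[[-0.6,0.07,0],[-0.6,0.07,0],[-0.52,0.06,0],[0,0,0],[0,0,0],[0,0,0],[0,0,0],[0,0,0],[0,0,0],[0,0,0]],"delta_pos":[[0.02,-0.2,0],[0.02,-0.2,0],[0.02,-0.2,-0.2],[0,-0.2,-0.3],[0,-0.12,-0.4],[0,0,-0.3],[0,0,-0.2],[0,0,0],[0,0,0],[0,0,0]],"hand":[-1,-1,-1,-1,-1,-1,-1,-1,-1,-1]}'
python3 - <<'E'
from h import *
a=snap('side','s4.png');b=snap('top','t4.png')
np.savez('pics/s4.npz',**a);np.savez('pics/t4.npz',**b)
A=cv2.resize(a['frame'][80:280,220:420],None,fx=2,fy=2);B=cv2.resize(b['frame'][120:320,300:500],None,fx=2,fy=2)
cv2.imwrite('pics/c4.png',np.hstack([A,B])[:,:,::-1])
E
```

```text
time: 7.35
ee_pos: [0.5269, -0.168, 0.2022]
tcp_rot: [-179.8, 49.8, 83.6]
wrist_force: [-0.3, -0.3, -1.6]
opening: 0.0294
```

View pics/c4.png

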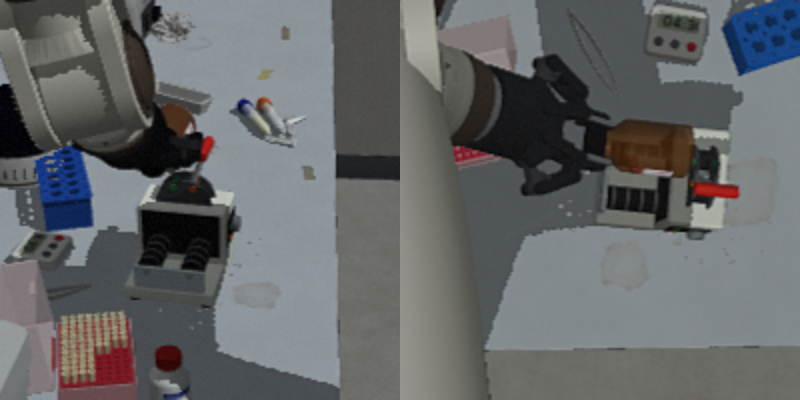

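```bash
cat > m.py <<'E'
from h import *
def bott(c,z0,z1,name=''):
    f=c['frame'].astype(int);W=pts(c)
    k=(f[...,0]-f[...,2]>25)&(f[...,1]<130)&(f[...,0]-f[...,1]>12)&(f[...,0]<190)&(W[...,2]>z0)&(W[...,2]<z1)&(W[...,0]>.45)&(W[...,0]<.6)&(W[...,1]>-.3)&(W[...,1]<-.15)
    k=cv2.morphologyEx(k.astype(np.uint8),cv2.MORPH_OPEN,np.ones((3,3)))>0
    p=W[k];o=np.array([.520,-.2255]);mx=np.array([.993,-.118]);my=np.array([.118,.993])
    a=(p[:,:2]-o)@mx;b=(p[:,:2]-o)@my
    print(name,len(p),'x_m',np.percentile(a,[2,50,98]).round(4),'y_m',np.percentile(b,[1,50,99]).round(4),'z',np.percentile(p[:,2],[2,50,98]).round(4))
    for lo in np.arange(-.035,.05,.012):
        s=(b>lo)&(b<lo+.012)
        if s.sum()>15: print('  y %.3f n%d x %.4f..%.4f mid %.4f top %.4f'%(lo+.006,s.sum(),*np.percentile(a[s],[2,98]),np.percentile(a[s],[2,98]).mean(),np.percentile(p[s,2],90)))
E
python3 - <<'E'
from m import *
bott(dict(np.load('pics/t4.npz')),.16,.27,'top')
E
```

```text
top 1118 x_m [-0.0294 -0.006   0.0203] y_m [-0.0741  0.017   0.0614] z [0.165  0.2327 0.2396]
  y -0.017 n85 x -0.0245..0.0196 mid -0.0024 top 0.2384
  y -0.005 n161 x -0.0235..0.0212 mid -0.0011 top 0.2390
  y 0.007 n142 x -0.0204..0.0215 mid 0.0006 top 0.2387
  y 0.019 n146 x -0.0215..0.0209 mid -0.0003 top 0.2381
  y 0.031 n164 x -0.0244..0.0211 mid -0.0016 top 0.2381
  y 0.043 n168 x -0.0236..0.0200 mid -0.0018 top 0.2380
  y 0.055 n117 x -0.0170..0.0157 mid -0.0006 top 0.2312
```

The top view shows the bottle level (top .238 along its length) and centred on the cradle within about 1 mm. Next I lower it to roughly 9 mm above its seat.

```bash
python3 -m jog '{"turn":[[0,0,0],[0,0,0],[0,0,0],[0,0,0],[0,0,0],[0,0,0],[0,0,0],[0,0,0],[0,0,0],[0,0,0]],"delta_pos":[[0.02,0,-0.2],[0,0,-0.4],[0,0,-0.4],[0,0,-0.4],[0,0,-0.4],[0,0,-0.3],[0,0,-0.2],[0,0,-0.15],[0,0,-0.1],[0,0,0]],"hand":[-1,-1,-1,-1,-1,-1,-1,-1,-1,-1]}'
python3 - <<'E'
from m import *
b=snap('top','t5.png');a=snap('side','s5.png')
bott(b,.07,.12,'top')
A=cv2.resize(a['frame'][80:280,220:420],None,fx=2,fy=2);B=cv2.resize(b['frame'][120:320,300:500],None,fx=2,fy=2)
cv2.imwrite('pics/c5.png',np.hstack([A,B])[:,:,::-1])
E
```

```text
time: 8.45
ee_pos: [0.5275, -0.1682, 0.0735]
tcp_rot: [-179.6, 49.9, 83.7]
wrist_force: [-0.0, 0.2, -1.2]
opening: 0.0294
top 739 x_m [-0.0222 -0.0021  0.0211] y_m [-0.0173  0.021   0.0604] z [0.0885 0.1052 0.1118]
  y -0.017 n72 x -0.0233..0.0194 mid -0.0019 top 0.1102
  y -0.005 n115 x -0.0210..0.0214 mid 0.0002 top 0.1097
  y 0.007 n108 x -0.0200..0.0207 mid 0.0004 top 0.1100
  y 0.019 n108 x -0.0199..0.0219 mid 0.0010 top 0.1110
  y 0.031 n120 x -0.0225..0.0216 mid -0.0004 top 0.1097
  y 0.043 n126 x -0.0224..0.0204 mid -0.0010 top 0.1096
  y 0.055 n85 x -0.0162..0.0155 mid -0.0004 top 0.1035
```

View pics/c5.png

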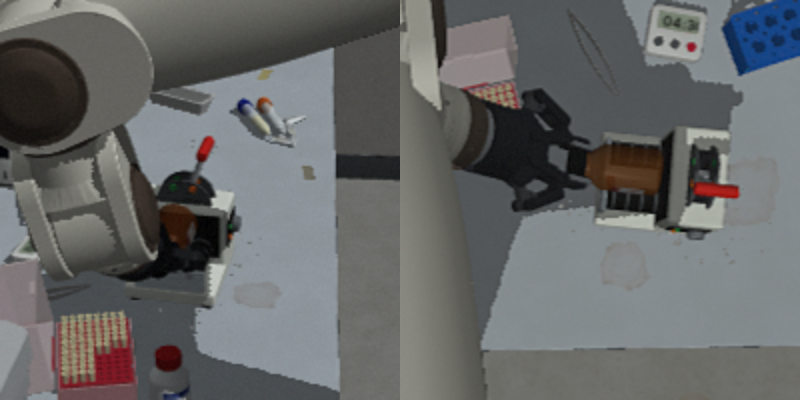

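```bash
python3 -m jog '{"turn":[[0,0,0],[0,0,0],[0,0,0],[0,0,0],[0,0,0],[0,0,0],[0,0,0],[0,0,0],[0,0,0],[0,0,0]],"delta_pos":[[-0.01,-0.07,0],[-0.01,-0.07,0],[-0.01,-0.07,0],[0,0,-0.03],[0,0,-0.03],[0,0,-0.03],[0,0,-0.03],[0,0,-0.03],[0,0,0],[0,0,0]],"hand":[-1,-1,-1,-1,-1,-1,-1,-1,-1,-1]}'
```

```text
time: 9.55
ee_pos: [0.5261, -0.1786, 0.0666]
tcp_rot: [-179.7, 49.9, 83.7]
wrist_force: [-1.7, 1.5, 3.9]
opening: 0.0295
```

```bash
python3 -m jog '{"turn":[[0,0,0],[0,0,0],[0,0,0],[0,0,0],[0,0,0],[0,0,0],[0,0,0],[0,0,0],[0,0,0],[0,0,0]],"delta_pos":[[-0.03,0,0],[0,0,0],[0,0,-0.02],[0,0,0],[0,0,0],[0,0,0],[0,0,0],[0,0,0],[0,0,0],[0,0,0]],"hand":[-1,-1,-1,-1,-1,-1,-1,-1,-1,-1]}'
python3 - <<'E'
from m import *
print(bot.get_obs()['torque'])
b=snap('top','t6.png');a=snap('side','s6.png')
bott(b,.06,.12,'top')
A=cv2.resize(a['frame'][150:250,280:380],None,fx=4,fy=4);B=cv2.resize(b['frame'][160:260,360:460],None,fx=4,fy=4)
cv2.imwrite('pics/c6.png',np.hstack([A,B])[:,:,::-1])
E
```

```text
time: 10.55
ee_pos: [0.5249, -0.1787, 0.0663]
tcp_rot: [-179.8, 49.9, 83.7]
wrist_force: [-2.7, 5.3, 8.2]
opening: 0.0293
[-0.12804999  0.31649907 -0.3673671 ]
top 730 x_m [-0.0236 -0.0038  0.0196] y_m [-0.0276  0.0108  0.0501] z [0.0799 0.0985 0.1044]
  y -0.029 n53 x -0.0247..0.0174 mid -0.0037 top 0.1034
  y -0.017 n119 x -0.0244..0.0201 mid -0.0021 top 0.1033
  y -0.005 n103 x -0.0212..0.0210 mid -0.0001 top 0.1036
  y 0.007 n108 x -0.0218..0.0190 mid -0.0014 top 0.1028
  y 0.019 n114 x -0.0233..0.0186 mid -0.0023 top 0.1031
  y 0.031 n126 x -0.0239..0.0197 mid -0.0021 top 0.1023
  y 0.043 n93 x -0.0197..0.0146 mid -0.0025 top 0.0969
```

View pics/c6.png

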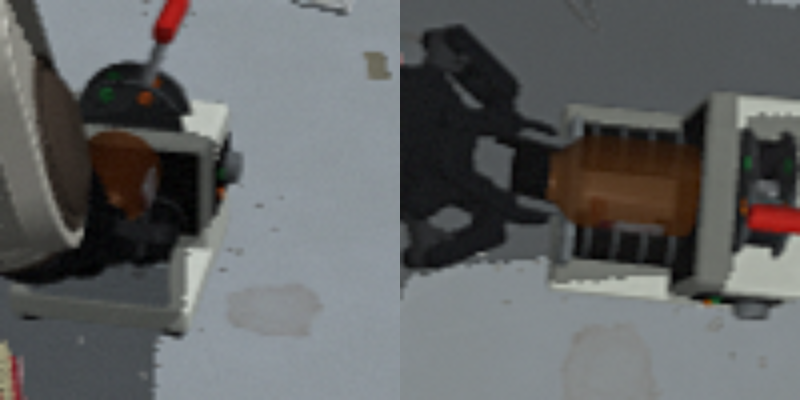

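```bash
python3 -m jog '{"turn":[[0,0,0],[0,0,0],[0,0,0],[0,0,0],[0,0,0],[0,0,0],[0,0,0],[0,0,0],[0,0,0],[0,0,0]],"delta_pos":[[0,0.04,0.02],[0,0,0],[0,0,0],[0,0,0],[0,0,0],[0,0,0],[0,0,0],[0,0,0],[0,0,0],[0,0,0]],"hand":[-1,-1,-1,-1,-1,-1,-1,-1,-1,-1]}'
python3 -c "
from m import *
o=bot.get_obs();print(o['wrist_force'],o['torque'])"
```

```text
time: 11.65
ee_pos: [0.5246, -0.1766, 0.0664]
tcp_rot: [-179.7, 49.9, 83.7]
wrist_force: [-1.1, 2.6, 4.9]
opening: 0.0296
[-1.13810538  2.57847512  4.88222811] [ 0.26298735  0.12016509 -0.24188656]
```

```bash
python3 -m jog '{"turn":[[0,0,0],[0,0,0],[0,0,0],[0,0,0],[0,0,0],[0,0,0],[0,0,0],[0,0,0],[0,0,0],[0,0,0]],"delta_pos":[[0,0,0.08],[0,0,0],[0,-0.04,0],[0,0,0],[0,0,0],[0,0,0],[0,0,0],[0,0,0],[0,0,0],[0,0,0]],"hand":[-1,-1,-1,-1,-1,-1,-1,-1,-1,-1]}'
python3 -c "
from m import *
o=bot.get_obs();print(o['wrist_force'],o['torque'])"
python3 -m jog '{"turn":[[0,0,0],[0,0,0],[0,0,0],[0,0,0],[0,0,0],[0,0,0],[0,0,0],[0,0,0],[0,0,0],[0,0,0]],"delta_pos":[[0,-0.04,0],[0,0,0],[0,0,0],[0,0,0],[0,0,0],[0,0,0],[0,0,0],[0,0,0],[0,0,0],[0,0,0]],"hand":[-1,-1,-1,-1,-1,-1,-1,-1,-1,-1]}'
```

```text
time: 12.65
ee_pos: [0.5246, -0.1787, 0.0703]
tcp_rot: [-179.7, 49.8, 83.7]
wrist_force: [0.2, -1.0, -1.7]
opening: 0.0293
[ 0.19901149 -1.02806441 -1.68127034] [ 0.9890824  -0.07420753  0.00995556]
time: 13.65
ee_pos: [0.5246, -0.1804, 0.0702]
tcp_rot: [-179.7, 49.8, 83.7]
wrist_force: [-0.8, 5.2, -1.0]
opening: 0.0299
```

The foot meets the stop at TCP y ≈ −0.180. The earlier contact was probably the shoulder on the end plate, so I ease off 0.5 mm and lower here.

```bash
python3 -m jog '{"turn":[[0,0,0],[0,0,0],[0,0,0],[0,0,0],[0,0,0],[0,0,0],[0,0,0],[0,0,0],[0,0,0],[0,0,0]],"delta_pos":[[0,0.01,0],[0,0,-0.02],[0,0,-0.02],[0,0,-0.02],[0,0,-0.02],[0,0,-0.01],[0,0,-0.01],[0,0,0],[0,0,0],[0,0,0]],"hand":[-1,-1,-1,-1,-1,-1,-1,-1,-1,-1]}'
python3 -c "
from m import *
o=bot.get_obs();print(o['wrist_force'],o['torque'])
b=snap('top','t7.png');bott(b,.06,.12,'top')"
```

```text
time: 14.65
ee_pos: [0.5246, -0.1803, 0.0663]
tcp_rot: [-179.7, 49.9, 83.7]
wrist_force: [-3.7, 3.7, 7.0]
opening: 0.0293
[-3.73688347  3.73105828  6.99379613] [-0.00692862  0.55387824 -0.69467924]
top 736 x_m [-0.0235 -0.0034  0.0204] y_m [-0.0292  0.0087  0.0482] z [0.0819 0.0984 0.1046]
  y -0.029 n67 x -0.0244..0.0214 mid -0.0015 top 0.1036
  y -0.017 n119 x -0.0244..0.0201 mid -0.0022 top 0.1031
  y -0.005 n107 x -0.0208..0.0212 mid 0.0002 top 0.1035
  y 0.007 n114 x -0.0217..0.0199 mid -0.0009 top 0.1030
  y 0.019 n119 x -0.0244..0.0206 mid -0.0019 top 0.1029
  y 0.031 n121 x -0.0236..0.0193 mid -0.0022 top 0.1023
  y 0.043 n83 x -0.0167..0.0138 mid -0.0015 top 0.0958
```

```bash
python3 -m jog '{"turn":[[0,0,0],[0,0,0],[0,0,0],[0,0,0],[0,0,0],[0,0,0],[0,0,0],[0,0,0],[0,0,0],[0,0,0]],"delta_pos":[[-0.02,0,0],[-0.02,0,0],[0,0,0],[0,0,0],[0,0,0],[0,0,0],[0,0,0],[0,0,0],[0,0,0],[0,0,0]],"hand":[-1,-1,-1,-1,-1,-1,-1,-1,-1,-1]}'
python3 -c "
from m import *
o=bot.get_obs();print(o['wrist_force'],o['torque'])"
```

```text
time: 15.7
ee_pos: [0.5234, -0.1803, 0.0663]
tcp_rot: [-179.9, 49.9, 83.6]
wrist_force: [3.0, 1.8, 5.4]
opening: 0.0294
[3.0415743  1.75683048 5.42713403] [-0.0907384  -0.37639009  0.64320553]
```

Fx flipped sign over about 1 mm, so the bottle sits against both rollers and is seated. I centre it, relieve the load, nudge it to the stop and open.

```bash
python3 -m jog '{"turn":[[0,0,0],[0,0,0],[0,0,0],[0,0,0],[0,0,0],[0,0,0],[0,0,0],[0,0,0],[0,0,0],[0,0,0]],"delta_pos":[[0.02,0,0.01],[0,-0.012,0],[0,0,0],[0,0,0],[0,0,0],[0,0,0],[0,0,0],[0,0,0],[0,0,0],[0,0,0]],"hand":[-1,-1,-1,-1,-1,-1,-1,-1,-1,-1]}' 20
python3 -c "
from m import *
o=bot.get_obs();print(o['wrist_force'],o['torque'])
b=snap('top','t8.png');bott(b,.06,.12,'top')"
```

```text
time: 16.7
ee_pos: [0.5236, -0.1803, 0.0663]
tcp_rot: [-179.7, 49.8, 83.7]
wrist_force: [-2.0, 8.2, 7.8]
opening: 0.0291
[-2.04598105  8.1902507   7.82078481] [ 0.4751854   0.35663906 -0.49963055]
top 728 x_m [-0.024  -0.004   0.0194] y_m [-0.0291  0.0099  0.0484] z [0.0827 0.0982 0.1048]
  y -0.029 n62 x -0.0230..0.0149 mid -0.0041 top 0.1032
  y -0.017 n112 x -0.0240..0.0198 mid -0.0021 top 0.1030
  y -0.005 n108 x -0.0227..0.0195 mid -0.0016 top 0.1030
  y 0.007 n111 x -0.0220..0.0194 mid -0.0013 top 0.1031
  y 0.019 n118 x -0.0251..0.0211 mid -0.0020 top 0.1036
  y 0.031 n127 x -0.0249..0.0179 mid -0.0035 top 0.1028
  y 0.043 n85 x -0.0182..0.0134 mid -0.0024 top 0.0953
```

```bash
python3 -m jog '{"turn":[[0,0,0],[0,0,0],[0,0,0],[0,0,0],[0,0,0],[0,0,0],[0,0,0],[0,0,0],[0,0,0],[0,0,0]],"delta_pos":[[-0.005,0.006,0.012],[0,0,0],[0,0,0],[0,0,0],[0,0,0],[0,0,0],[0,0,0],[0,0,0],[0,0,0],[0,0,0]],"hand":[-1,-1,-1,-0.1,0,0.1,0.2,0.4,0.5,0.6]}'
python3 -c "
from m import *
b=snap('top','t9.png');bott(b,.06,.12,'top')
cv2.imwrite('pics/c9.png',cv2.resize(b['frame'][120:280,340:500],None,fx=3.5,fy=3.5)[:,:,::-1])"
```

```text
time: 17.75
ee_pos: [0.5233, -0.1805, 0.0664]
tcp_rot: [-179.7, 49.9, 83.7]
wrist_force: [0.0, 1.0, 0.5]
opening: 0.0683
top 718 x_m [-0.0241 -0.0045  0.0189] y_m [-0.0295  0.0092  0.0482] z [0.0824 0.0981 0.105 ]
  y -0.029 n65 x -0.0245..0.0155 mid -0.0045 top 0.1025
  y -0.017 n115 x -0.0237..0.0189 mid -0.0024 top 0.1034
  y -0.005 n106 x -0.0214..0.0207 mid -0.0003 top 0.1030
  y 0.007 n111 x -0.0223..0.0192 mid -0.0016 top 0.1037
  y 0.019 n114 x -0.0251..0.0188 mid -0.0032 top 0.1036
  y 0.031 n118 x -0.0247..0.0176 mid -0.0035 top 0.1020
  y 0.043 n84 x -0.0182..0.0127 mid -0.0027 top 0.0959
```

View pics/c9.png

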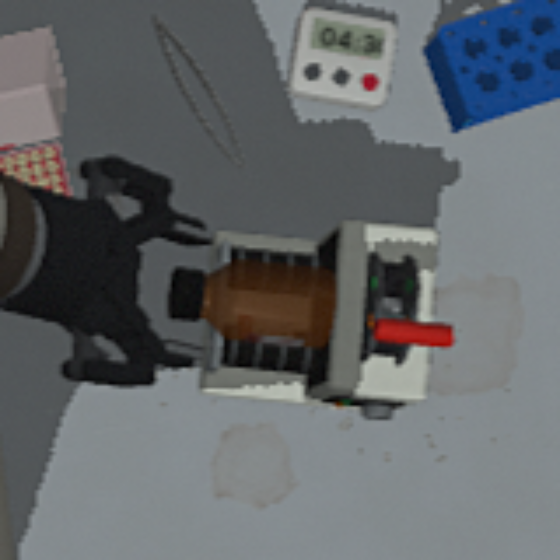

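The released bottle lies in the cradle: foot at the housing edge (337,300), cap over the open end (185,290), and no height change on release. I back off along the tool axis, then turn upright.

```bash
python3 -m jog '{"turn":[[0,0,0],[0,0,0],[0,0,0],[0,0,0],[0.993,-0.118,0],[0.993,-0.118,0],[0.993,-0.118,0],[0.993,-0.118,0],[0.993,-0.118,0],[0.993,-0.118,0]],"delta_pos":[[0.025,0.2,0.17],[0.045,0.38,0.32],[0.045,0.38,0.32],[0.045,0.38,0.32],[0,0,0.6],[-0.1,0,0.6],[-0.1,0,0.4],[-0.2,-0.1,0.2],[-0.2,-0.2,0],[-0.2,-0.2,0]],"hand":[0.6,0.6,0.6,0.6,0.6,-1,-1,-1,-1,-1]}'
python3 -c "
from m import *
b=snap('top','t10.png');a=snap('side','s10.png');bott(b,.06,.12,'top');print(bot.get_obs()['q'].round(0))
A=cv2.resize(a['frame'][80:280,220:420],None,fx=2,fy=2);B=cv2.resize(b['frame'][120:320,300:500],None,fx=2,fy=2)
cv2.imwrite('pics/c10.png',np.hstack([A,B])[:,:,::-1])"
```

```text
time: 18.8
ee_pos: [0.4915, -0.1385, 0.2148]
tcp_rot: [179.7, 1.6, 83.6]
wrist_force: [0.5, 0.2, -0.9]
opening: 0.0001Traceback (most recent call last):
  File "<string>", line 3, in <module>
    b=snap('top','t10.png');a=snap('side','s10.png');bott(b,.06,.12,'top');print(bot.get_obs()['q'].round(0))
                                                     ~~~~^^^^^^^^^^^^^^^^^
  File "m.py", line 8, in bott
    print(name,len(p),'x_m',np.percentile(a,[2,50,98]).round(4),'y_m',np.percentile(b,[1,50,99]).round(4),'z',np.percentile(p[:,2],[2,50,98]).round(4))
                            ~~~~~~~~~~~~~^^^^^^^^^^^^^
    return _quantile_unchecked(
        a, q, axis, out, overwrite_input, method, keepdims, weights)
    return _ureduce(a,
                    func=_quantile_ureduce_func,
    ...<5 lines>...
                    overwrite_input=overwrite_input,
                    method=method)
    r = func(a, **kwargs)
    result = _quantile(arr,
                       quantiles=q,
    ...<2 lines>...
                       out=out,
                       weights=wgt)
    slices_having_nans = np.isnan(arr[-1, ...])
                                  ~~~^^^^^^^^^
IndexError: index -1 is out of bounds for axis 0 with size 0
```

```bash
python3 -c "
from h import *
a=cv2.imread('pics/s10.png');b=cv2.imread('pics/t10.png')
A=cv2.resize(a[80:280,220:420],None,fx=2,fy=2);B=cv2.resize(b[120:320,300:500],None,fx=2,fy=2)
cv2.imwrite('pics/c10.png',np.hstack([A,B]));print(bot.get_obs()['q'].round(0))"
```

```text
[-15.  -1.   2.  93.  -2.  82.]
```

View pics/c10.png

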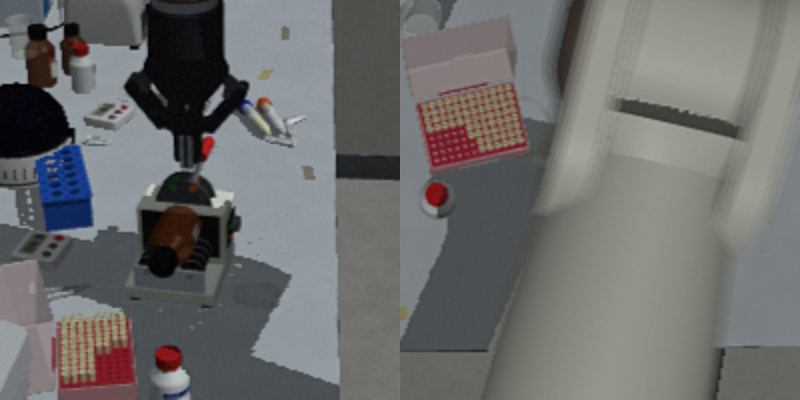

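The side view shows the brown bottle still in the cradle, cap at (160,262) over the end plate, gripper clear and shut. Next I yaw the tool and go behind the lever.

```bash
python3 -m jog '{"turn":[[0.2,-0.02,0.95],[0,0,1],[0,0,1],[0,0,1],[0,0,1],[0,0,1],[0,0,1],[0,0,1],[0,0,1],[0,0,1]],"delta_pos":[[-0.1,-0.2,0],[-0.12,-0.3,0],[-0.12,-0.3,0],[-0.12,-0.4,0],[-0.12,-0.4,0],[-0.12,-0.4,0],[-0.12,-0.4,0],[-0.12,-0.3,0],[-0.1,-0.2,0],[0,0,0]],"hand":[-1,-1,-1,-1,-1,-1,-1,-1,-1,-1]}'
python3 -m jog '{"turn":[[0,0,0.8],[0,0,0],[0,0,0],[0,0,0],[0,0,0],[0,0,0],[0,0,0],[0,0,0],[0,0,0],[0,0,0]],"delta_pos":[[0,0,0],[0,0,-0.2],[0,0,-0.3],[0,0,-0.3],[0,0,-0.3],[0,0,-0.2],[0,0,0],[0,0,0],[0,0,0],[0,0,0]],"hand":[-1,-1,-1,-1,-1,-1,-1,-1,-1,-1]}'
python3 -c "
from h import *
a=snap('side','s11.png');b=snap('top','t11.png')
f=b['frame'].astype(int)
A=cv2.resize(a['frame'][80:280,220:420],None,fx=2,fy=2);B=cv2.resize(b['frame'][120:320,340:540],None,fx=2,fy=2)
cv2.imwrite('pics/c11.png',np.hstack([A,B])[:,:,::-1])"
```

```text
time: 19.9
ee_pos: [0.439, -0.2842, 0.2125]
tcp_rot: [180.0, 0.2, 163.4]
wrist_force: [0.5, 0.1, -0.2]
opening: 0.0
time: 20.9
ee_pos: [0.4396, -0.2837, 0.1486]
tcp_rot: [179.9, 0.3, 169.5]
wrist_force: [0.7, 0.6, 0.4]
opening: -0.0003
```

View pics/c11.png

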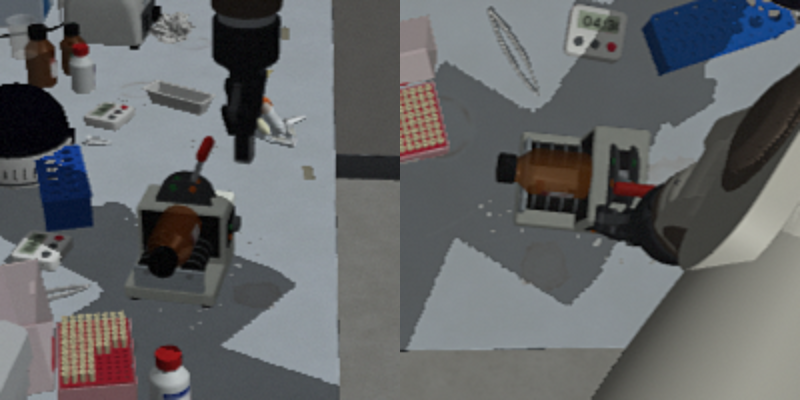

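Shut fingers stand on the robot side of the handle (side view: fingertip at (245,155), handle at (205,148)). Push along mixer +x.

```bash
python3 -m jog '{"turn":[[0,0,0],[0,0,0],[0,0,0],[0,0,0],[0,0,0],[0,0,0],[0,0,0],[0,0,0],[0,0,0],[0,0,0]],"delta_pos":[[0.12,-0.014,0],[0.12,-0.014,0],[0.12,-0.014,0],[0.12,-0.014,0],[0.12,-0.014,0],[0.12,-0.014,0],[0.12,-0.014,0],[0.12,-0.014,0],[0.12,-0.014,0],[0.12,-0.014,0]],"hand":[-1,-1,-1,-1,-1,-1,-1,-1,-1,-1]}'
python3 -m jog '{"turn":[[0,0,0],[0,0,0],[0,0,0],[0,0,0],[0,0,0],[0,0,0],[0,0,0],[0,0,0],[0,0,0],[0,0,0]],"delta_pos":[[0.12,-0.014,0],[0.12,-0.014,0],[0.12,-0.014,0],[0.08,-0.01,0],[0,0,0],[0,0,0],[0,0,0],[0,0,0],[0,0,0],[0,0,0]],"hand":[-1,-1,-1,-1,-1,-1,-1,-1,-1,-1]}'
python3 -c "
from h import *
a=snap('side','s12.png');b=snap('top','t12.png')
W=pts(a);f=a['frame'].astype(int)
k=(f[...,0]>110)&(f[...,1]<80)&(f[...,2]<80)&(W[...,2]>.13)&(W[...,2]<.19)&(W[...,1]<-.2);print(k.sum(),W[k].mean(0) if k.any() else '')
A=cv2.resize(a['frame'][80:280,220:420],None,fx=2,fy=2);B=cv2.resize(b['frame'][120:320,340:540],None,fx=2,fy=2)
cv2.imwrite('pics/c12.png',np.hstack([A,B])[:,:,::-1])"
```

```text
time: 22.0
ee_pos: [0.4978, -0.2902, 0.1484]
tcp_rot: [179.9, 0.0, 169.5]
wrist_force: [-2.9, 1.0, 1.1]
opening: -0.0003
time: 23.0
ee_pos: [0.5212, -0.2931, 0.148]
tcp_rot: [179.9, 0.3, 169.5]
wrist_force: [-0.2, -0.2, 0.1]
opening: -0.0
0
```

View pics/c12.png

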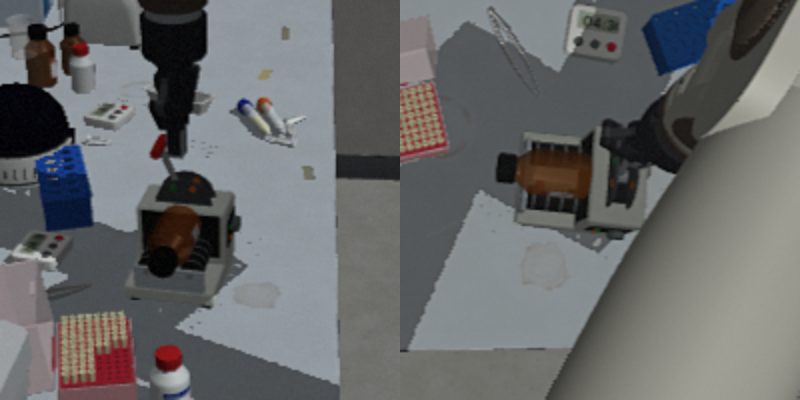

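The lever leans away (handle at (158,145)) with no force on the fingers, so it snapped over. I retreat and check.

```bash
python3 -m jog '{"turn":[[0,0,0],[0,0,0],[0,0,0],[0,0,0],[0,0,0],[0,0,0],[0,0,0],[0,0,0],[0,0,0],[0,0,0]],"delta_pos":[[-0.4,0.05,0],[-0.6,0.07,0],[-0.6,0.07,0],[-0.3,0,0.3],[-0.1,-0.3,0.6],[0,-0.5,0.6],[0,-0.6,0.4],[0,-0.6,0],[0,-0.4,0],[0,0,0]],"hand":[-1,-1,-1,-1,-1,-1,-1,-1,-1,-1]}'
python3 -m jog '{"turn":[[0,0,0],[0,0,0],[0,0,0],[0,0,0],[0,0,0],[0,0,0],[0,0,0],[0,0,0],[0,0,0],[0,0,0]],"delta_pos":[[-0.2,-0.5,0],[-0.3,-0.5,0],[-0.3,-0.5,0],[-0.3,-0.5,0],[-0.3,-0.3,0],[0,0,0],[0,0,0],[0,0,0],[0,0,0],[0,0,0]],"hand":[-1,-1,-1,-1,-1,-1,-1,-1,-1,-1]}'
python3 -c "
from m import *
a=snap('side','s13.png');b=snap('top','t13.png')
for c in(a,b):
  W=pts(c);f=c['frame'].astype(int)
  k=(f[...,0]>100)&(f[...,1]<80)&(f[...,2]<80)&(W[...,2]>.12)&(W[...,2]<.19)&(W[...,1]<-.2);print(k.sum(),np.median(W[k],0) if k.any() else '')
  if k.any():
    v,u=np.where(k);print('handle xy at z.157',cast(c,np.c_[u,v],.157).mean(0))
A=cv2.resize(a['frame'][80:280,220:420],None,fx=2,fy=2);B=cv2.resize(b['frame'][120:320,340:540],None,fx=2,fy=2)
cv2.imwrite('pics/c13.png',np.hstack([A,B])[:,:,::-1])
bott(b,.06,.12,'top')"
```

```text
time: 24.1
ee_pos: [0.4213, -0.4059, 0.2432]
tcp_rot: [179.9, 0.3, 169.4]
wrist_force: [-0.1, 0.2, 0.2]
opening: 0.0002
time: 25.1
ee_pos: [0.3519, -0.518, 0.2431]
tcp_rot: [179.9, 0.3, 169.6]
wrist_force: [-0.3, 1.0, -0.5]
opening: 0.0
53 [ 0.53965418 -0.28313571  0.16416665]
handle xy at z.157 [ 0.5417823  -0.29937124  0.157     ]
126 [ 0.54238956 -0.29049601  0.165279  ]
handle xy at z.157 [ 0.54423592 -0.2932793   0.157     ]
top 723 x_m [-0.0242 -0.0042  0.0198] y_m [-0.0292  0.0101  0.0481] z [0.0811 0.0981 0.1051]
  y -0.029 n60 x -0.0248..0.0110 mid -0.0069 top 0.1027
  y -0.017 n114 x -0.0233..0.0201 mid -0.0016 top 0.1024
  y -0.005 n103 x -0.0217..0.0209 mid -0.0004 top 0.1033
  y 0.007 n111 x -0.0221..0.0199 mid -0.0011 top 0.1031
  y 0.019 n118 x -0.0248..0.0206 mid -0.0021 top 0.1034
  y 0.031 n125 x -0.0246..0.0198 mid -0.0024 top 0.1025
  y 0.043 n87 x -0.0182..0.0131 mid -0.0026 top 0.0951
```

View pics/c13.png

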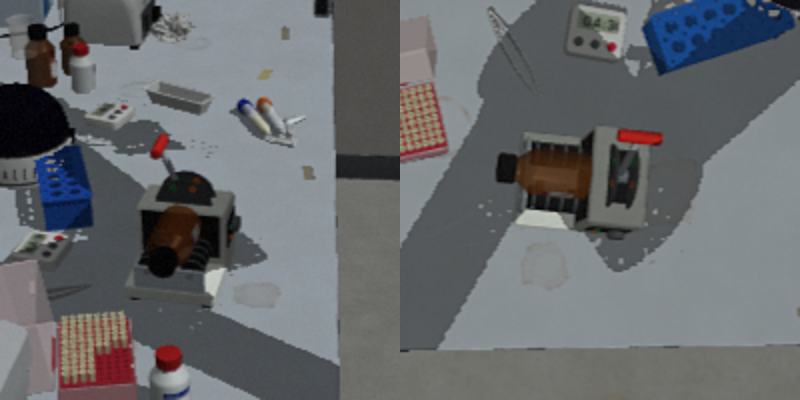

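View pics/s13.png

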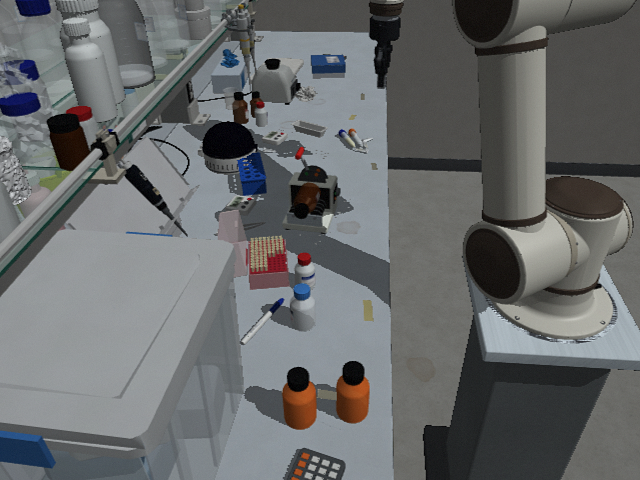

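The lever is in the far notch (handle at (300,153), about 0.89 rad). The bottle is unmoved, the bystanders are standing and the arm is clear, so I hand in.

```bash
python3 -c "
from workcell import ticket
print(ticket.job_done())"
```

```text
the job is handed in; nothing more can be done
None
```

The brown bottle lies on its side between the rollers, foot against the housing and cap out over the open end. The lever is in its far notch. I handed the job in at about 25 s of the 59 s allowed; it reports no verdict.

**Bottle:** I gripped it by the cap and lowered it until both rollers took load (the side force changed sign over about 1 mm). I pushed the foot to the stop with about 8 N, eased off, then let go. Its measured top height (about 0.103 m) stayed put on release and after the lever push.

**Lever:** I pushed it with shut fingers after letting go of the bottle. In the last images the handle sits about 33 mm past the hinge, which is about 0.89 rad; the far notch runs from 0.87 to 0.98.

**Other checks:** The white and clear bottles still stand where they were. The arm is clear of everything, with near-zero wrist force.

**What disagreed:**
- My first guess that an early contact was the end plate was wrong; it was the rollers.
- The cradle centre turned out about 2 mm nearer the robot (mixer −x) than I first measured.
- The bottle's measured top is about 1.5 mm above nominal, within the roughly 2 mm camera calibration.
- The foot's contact with the stop was felt by force, not measured as a gap after release.

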